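Select the feed and start the pump

TASK

With one fingertip, gently push the red lever of the selector valve round until it points straight at the vial with the orange cap, and leave it there; then press the green button on the grey pump box fully down and let it go. Press green only once the lever is set, and never the red button. Only push: do not grip the lever, and leave the vials and all other loose things standing where they are.

Things in the scene. Friction and masses are not known exactly. Their poses are not given: they have to be found in the camera images.
- lever (a joint): Angle of the valve's red lever about its vertical axis, rad, counter-clockwise positive seen from above. It is 0 where it points along the valve's own x axis, with hard stops at -2.1 and 2.1. It swings freely past all four vials (it is above them), takes about 2 N at 70 mm from the axis to turn, and stays where it is left.
- valve: Beige plastic valve block, 80 x 80 mm and 40 mm high, with a steel neck 32 mm across up to 57 mm, fixed to the bench; four short white fittings point at the four vials. Origin: centre of its underside, on the lever's axis; z up; its x axis is the lever's direction at 0. The vials stand at about -95, -45, 45 and 95 degrees from this axis, counter-clockwise positive.
- lever_hub (a point): Top centre of the lever's round red hub (40 mm across, from 57 to 81 mm above the bench), on the lever's axis, 81 mm above the bench. Its x axis points along the lever, towards the tip.
- lever_tip (a point): White pointed tip of the red lever, 105 mm from the axis and 68 mm above the bench; its x axis points outward along the lever, z up. The arm is a level bar 12 mm wide, its underside 61 mm and its top 75 mm above the bench, straight from the hub out to 95 mm from the axis; only around the white tip (from 84 mm on) is it wider, up to 21 mm.
- vial_orange: Loose glass sample vial with an orange cap, 36 mm across, 52 mm tall, standing on the bench; origin at the centre of its underside. One of four that stand around the valve, about 135 mm from its axis; which stands where varies. The lever must point at this one.
- vial_white: Loose glass sample vial with a white cap, 36 mm across, 52 mm tall, standing on the bench; origin at the centre of its underside. One of four that stand around the valve, about 135 mm from its axis; which stands where varies.
- vial_black: Loose glass sample vial with a black cap, 36 mm across, 52 mm tall, standing on the bench; origin at the centre of its underside. One of four that stand around the valve, about 135 mm from its axis; which stands where varies.
- vial_blue: Loose glass sample vial with a blue cap, 36 mm across, 52 mm tall, standing on the bench; origin at the centre of its underside. One of four that stand around the valve, about 135 mm from its axis; which stands where varies.
- start_button_top (a point): Centre of the top face of the green round push button, 28 mm across, on top of the grey pump box (120 x 150 mm, 70 mm high, fixed). It is pressed straight down, 6 mm travel, about 5 N when fully down, and springs back. The pump box stands left or right of the valve, the blue-topped stirrer on the other side.
- start_button (a joint): How far the green button is pressed: 0 up, 0.006 m fully down.
- stop_button_top (a point): Centre of the top face of the red round push button, same size, 70 mm beside the green one on the pump box. Not to be pressed.
- stop_button (a joint): How far the red button is pressed: 0 up, 0.006 m fully down.
- jar: Loose glass jar with a yellow cap, 56 mm across, 65 mm tall, on the bench beyond the valve, to one side; origin at the centre of its underside.
- beaker: Loose open glass beaker, 64 mm across, 75 mm tall, on the bench beyond the valve, to one side; origin at the centre of its underside.
- flow_cell: Loose beige flow cell block, 70 x 70 x 28 mm with four 8 mm steel studs on top, lying on the stirrer (white and blue, 160 x 170 mm, 80 mm high, fixed); origin at the centre of its underside.
Not all that is in view belongs to the job. Leave any purple look-alike of the valve alone. Leave any blue look-alike of the jar alone.

How it is judged:
By the outcome, as a careful person would: the job done as asked, in the order asked, and still so for the second after the job is handed in, with the robot touching nothing.
It also fails if it takes over 48 s, if anything falls off the work surface, if the arm or the gripper's body presses on something with over 40 N, if the wrist force passes 120 N, or if a joint passes its speed limit or range.

ROBOT

A 6-joint arm with a two-finger parallel gripper is mounted at the origin on the work surface. World frame = base frame: x ahead of the robot, y to its left, z up, the work surface at z = 0. Lengths are in m, angles in rad, forces in N, time in s.
With the tool pointing down it reaches from about 0.275 to 0.825 m from the base axis. Payload 4.9 kg.
Tool frame: the origin (TCP) lies midway between the tips of the shut fingers; the grasp point (between the pads) lies 19 mm behind it (grip_point_offset is the distance from the TCP to the grasp point, in m); z points along the fingers, y is the line along which they close (so a half turn about z gives the same grasp; the last joint's range is limited). The gripper opens to 85 mm and grips with 20 to 120 N. Pads are 22 mm wide; open, the fingers measure 114 mm over their backs; the gripper's body (76 mm by 85 mm) begins 54 mm behind the grasp point. The pads swing forward as they close: fully open they stand 13 mm farther back than shut.
Start: joints at [1.172, 0.326, -0.193, 1.052, 0, 1.437], TCP at [0.144, 0.531, 0.194] pointing down, gripper open.
Joint ranges: [-2.65, 2.65], [-0.97, 1.79], [-1.3, 1.35], [-1.93, 2.1], [-1.47, 1.37], [-3.14, 3.14]. Speed limits (rad/s): [2.57, 2.57, 3.14, 3.14, 3.14, 3.14].

INTERFACE

Orientations are given as a rotation vector (axis times angle).
In Python, from cell import * gives the robot as it stands. Calls block until the motion is done:
- movep(position, orientation): joint-space move of the TCP to a pose.
- move_l(position, velocity=0.15, rot=None, until_force=None): straight line of the TCP; rot=None keeps the orientation; velocity is the mean speed in m/s. With until_force (N) it stops when the force on the tool has changed by that much, and returns True; else False.
- set_joints(angles): joint-space move.
- let_go() and grab(newtons=None): open the fingers fully, or close them until they stop; newtons is the grip in N (None keeps the last).
- sleep(seconds).
- ik(position, orientation): joint angles nearest the present ones, or None.
- get_state(): the state.
- grab_frame(name): name is "scene" or "side" or "wrist"; returns a dict with "img" (420x560x3 uint8, red, green, blue), "fx", "fy", "cx", "cy" (pixels), "cam_to_world" (4x4, takes a point from camera to world coordinates); the wrist camera has in their place "T_tool_cam" (4x4, takes a point from camera to tool coordinates, whose origin is the TCP and whose axes are the flange's). Camera axes: x right, y down, z forward; pixel columns grow to the right and rows downward; lengths in m; the calibration is good to about 2 mm. A picture is of the moment at which its call begins: read the wrist's pose just before it. There is no depth.
A pose or a line that the arm cannot do raises MotionError and nothing moves.
- sign_off(): hands the job in; it is judged then, once.
Trained networks look in the newest picture that a camera, given by its name, has taken for a name from the list of things; names that differ only in an ending like _2 or _b are one class to them, and where a whole thing is asked for, a point or a joint stands for the part that bears it (a point fixed in the world has none). Each returns a list of dicts, best first, with "score" (0 to 1); they miss things now and then, are a little off and sometimes report something else, mostly with a low value. They report only what shows in the picture. A call takes as long as a camera call. They do not tell look-alikes from the thing itself.
- spot_in(camera, name): "centre" ([column, row] in pixels, amid what is visible of it).
- silhouettes(camera, name): "mask" (420x560 bool, what is visible of it) and "centre" ([column, row] in pixels, amid what is visible of it).
- tip_of(camera, name): "centre" ([column, row] in pixels: a listed point, or the origin of a listed thing).
The state is a dict: "clock": time; "q": joint angles; "joint_velocities": joint speeds; "tau": joint torques, N m; "position": TCP position; "eef_rot": TCP orientation; "contact_force": force on the tool from outside, world axes, zero at the start; "wrist_torque": the same for the moment, N m; "finger_gap": opening from 0.0 (shut) to 1.0 (fully open); "grasp_force": force on a finger pad.
Only numpy, scipy, OpenCV 4.12 (cv2) and the standard library are available. Lean on these libraries where they do the work, as an engineer would, in place of code of your own. Each camera call takes 0.05 s, during which the arm holds its last target. There are 200 camera calls.

## Working session

There is one attempt and no reset: what is moved stays moved. The work goes in short steps, each a Python script; the robot and the scene stay as the last script left them, time stands still between calls to the robot, and variables do not carry over. Pictures are saved under pics/ and viewed, at most 14 in all, crops included, and the job is handed in when it is done.

```bash
ls; mkdir -p pics; cat > h.py <<'E'
from cell import *
import numpy as np, cv2
from scipy.spatial.transform import Rotation as R
def cam(f, st=None):
    if "cam_to_world" in f: return np.array(f["cam_to_world"])
    T=np.eye(4); T[:3,:3]=R.from_rotvec(st["eef_rot"]).as_matrix(); T[:3,3]=st["position"]
    return T@np.array(f["T_tool_cam"])
def at_z(f,px,z,st=None):
    T=cam(f,st); d=T[:3,:3]@np.array([(px[0]-f["cx"])/f["fx"],(px[1]-f["cy"])/f["fy"],1.])
    return T[:3,3]+d*(z-T[2,3])/d[2]
def save(f,n): cv2.imwrite("pics/"+n,cv2.cvtColor(f["img"],cv2.COLOR_RGB2BGR))
E
python3 - <<'E'
from h import *
print(get_state())
Z=dict(lever_hub=.081,lever_tip=.068,valve=0,vial_orange=0,vial_white=0,vial_black=0,vial_blue=0,start_button_top=.076,stop_button_top=.076,jar=0,beaker=0,flow_cell=.08)
for c in("scene","side"):
    f=grab_frame(c); save(f,c+"0.png"); print(c,cam(f)[:3,3].round(3))
    for n,z in Z.items():
        for d in tip_of(c,n)[:3]: print(n,round(d["score"],2),np.round(d["centre"]),at_z(f,d["centre"],z)[:2].round(4))
E
```

```text
pics
{'clock': 0.0, 'q': array([ 1.17179943e+00,  3.26941307e-01, -1.93598275e-01,  1.05196196e+00,
       -2.71892587e-05,  1.43657997e+00]), 'joint_velocities': array([ 9.69737212e-04, -1.87855537e-03, -9.78157806e-05, -9.60390063e-04,
       -5.27185131e-04, -3.23557196e-04]), 'tau': array([-1.00249461e-03, -4.43396294e+01,  2.62440813e+01,  1.55867322e-02,
       -4.19641428e-04,  1.95974756e-06]), 'position': array([0.14369037, 0.53023798, 0.1933978 ]), 'eef_rot': array([-4.14646372e-01, -3.11368083e+00,  2.59481525e-03]), 'contact_force': array([ 0.600496  , -0.13654792,  1.65065607]), 'wrist_torque': array([-0.03283342, -0.0137996 , -0.01682579]), 'grasp_force': 0.0, 'finger_gap': 1.0013758258361227}
scene [1.086 0.072 0.851]
lever_hub 0.72 [282. 204.] [0.4955 0.0041]
lever_hub 0.71 [234. 137.] [ 0.3056 -0.1422]
lever_tip 0.59 [286. 251.] [0.6048 0.0249]
lever_tip 0.55 [236. 172.] [ 0.4072 -0.1159]
valve 0.96 [280. 228.] [ 0.5031 -0.    ]
valve 0.67 [238. 157.] [ 0.2964 -0.1383]
valve 0.45 [168. 276.] [ 0.6613 -0.2208]
vial_orange 0.81 [223. 237.] [ 0.5463 -0.1254]
vial_orange
[... 765 characters left out ...]
ver_tip 0.68 [249. 264.] [ 0.4031 -0.1106]
lever_tip 0.63 [302. 205.] [0.5993 0.0264]
valve 0.91 [219. 300.] [ 0.3081 -0.1457]
valve 0.76 [273. 236.] [ 0.5012 -0.0022]
vial_orange 0.65 [307. 264.] [ 0.5583 -0.1212]
vial_white 0.65 [321. 232.] [ 0.6368 -0.0335]
vial_black 0.6 [239. 213.] [0.4328 0.1101]
vial_blue 0.75 [271. 201.] [0.5366 0.1228]
start_button_top 0.64 [297. 327.] [ 0.4581 -0.3094]
stop_button_top 0.6 [322. 233.] [ 0.6103 -0.0846]
stop_button_top 0.44 [299. 358.] [ 0.4366 -0.3771]
jar 0.91 [297. 168.] [0.6615 0.2292]
jar 0.68 [300. 148.] [0.7024 0.3131]
beaker 0.86 [360. 286.] [ 0.6652 -0.2271]
beaker 0.27 [297. 325.] [ 0.4733 -0.2741]
flow_cell 0.76 [238. 135.] [0.5029 0.3547]
```

```bash
python3 -c "
import cv2,numpy as np
a=cv2.imread('pics/scene0.png');b=cv2.imread('pics/side0.png');cv2.imwrite('pics/both0.png',cv2.resize(np.vstack([a,b]),(560,840))[:, :])"
```

```text
(no output)
```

View pics/scene0.png

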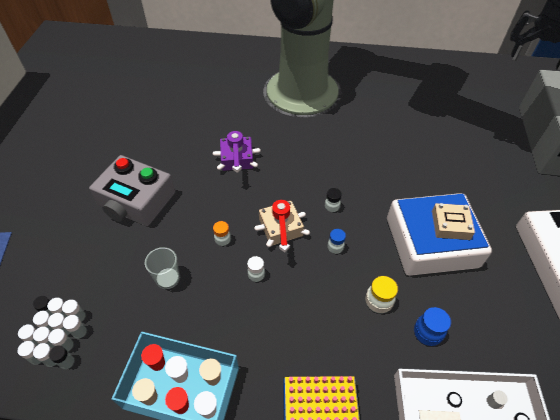

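View pics/side0.png

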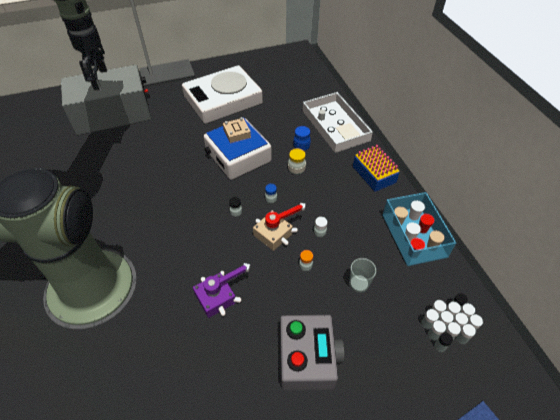

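Both views agree. The valve is at about (0.501, 0.001) and the lever points at about +14°. The orange vial is at about (0.555, -0.123), roughly -68° from the valve, and the pump box stands on the right with green nearer the centre. The purple valve, at about (0.30, -0.14), is the look-alike. Next I'll shut the gripper and take one closer wrist view over the valve and one over the box.

```bash
cat >> h.py <<'E'
def down(a): # tool x along world angle a+180 deg, pointing down
    return (R.from_euler('z',a+np.pi)*R.from_euler('x',np.pi)).as_rotvec()
E
python3 - <<'E'
from h import *
f=grab_frame("wrist"); print(np.round(f["T_tool_cam"],3),f["fx"])
grab(20)
def look(names,n):
    st=get_state(); f=grab_frame("wrist"); save(f,n)
    for k,z in names:
        for d in tip_of("wrist",k)[:2]: print(k,round(d["score"],2),np.round(d["centre"]),at_z(f,d["centre"],z,st)[:2].round(4))
movep([.42,-.30,.30],down(0)); print(get_state()["clock"],get_state()["q"].round(2))
look([("start_button_top",.08),("stop_button_top",.08)],"wb.png")
movep([.47,0,.33],down(0)); print(get_state()["clock"],get_state()["q"].round(2))
look([("lever_hub",.081),("lever_tip",.068),("valve",0),("vial_orange",0),("vial_white",0),("vial_black",0),("vial_blue",0)],"wv.png")
E
python3 -c "
import cv2,numpy as np
cv2.imwrite('pics/w1.png',cv2.resize(np.hstack([cv2.imread('pics/wb.png'),cv2.imread('pics/wv.png')]),(800,300),interpolation=cv2.INTER_AREA))"
```

```text
[[-0.    -0.958 -0.286  0.073]
 [ 1.    -0.     0.     0.001]
 [-0.    -0.286  0.958 -0.18 ]
 [ 0.     0.     0.     1.   ]] 295.5919722317383
5.2083 [-0.76  0.21 -0.07  1.28  0.   -0.76]
start_button_top 0.79 [268. 200.] [ 0.4526 -0.3168]
start_button_top 0.65 [529. 238.] [0.5092 0.0604]
stop_button_top 0.91 [217. 184.] [ 0.4301 -0.3869]
stop_button_top 0.44 [428. 287.] [ 0.59   -0.0743]
6.525 [-0.16  0.12 -0.12  1.34 -0.   -0.16]
lever_hub 0.62 [286. 193.] [0.4991 0.0066]
lever_hub 0.61 [174.  42.] [ 0.2981 -0.1384]
lever_tip 0.75 [201. 125.] [ 0.402  -0.1151]
lever_tip 0.66 [293. 255.] [0.6065 0.0185]
valve 0.96 [196.  56.] [ 0.3   -0.133]
valve 0.88 [284. 184.] [0.5015 0.0034]
vial_orange 0.57 [214. 216.] [ 0.5603 -0.1232]
vial_white 0.54 [266. 250.] [ 0.6274 -0.03  ]
vial_black 0.82 [350. 135.] [0.4189 0.1135]
vial_blue 0.95 [356. 204.] [0.5386 0.1328]
```

View pics/w1.png

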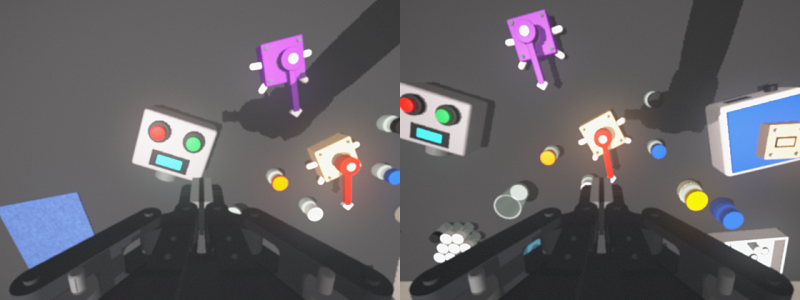

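The wrist view confirms the layout. In the right half the red lever runs from (602,140) to (613,180) with the orange cap at (548,157). In the left half the green button is at (193,144) and the red one at (158,132). Now I'll push the lever with the back of one finger, stopping a little short of the vial.

```bash
cat >> h.py <<'E'
C=np.array([.501,.003]); RAD=.070
def arcpos(a,d,z=.065):
    r=np.array([np.cos(a),np.sin(a)]); t=np.array([-r[1],r[0]])
    return [*(C+RAD*r+d*t),z]
def masks(im):
    h=cv2.cvtColor(im,cv2.COLOR_RGB2HSV); H,S,V=h[...,0],h[...,1],h[...,2]
    return ((H<6)|(H>174))&(S>150)&(V>70), (H>8)&(H<20)&(S>150)&(V>100)
def measure():
    for c in("scene","side","wrist"):
        st=get_state(); f=grab_frame(c); red,ora=masks(f["img"])
        g=lambda m,z: np.array([at_z(f,(u,v),z,st)[:2] for v,u in np.argwhere(m)]).reshape(-1,2)
        p=g(red,.075)-C; p=p[np.linalg.norm(p,axis=1)<.12]; hub=None
        o=g(ora,.046)-C; o=o[np.linalg.norm(o-[.054,-.126],axis=1)<.035]
        far=p[(np.linalg.norm(p,axis=1)>.03)]
        if len(far)>10 and len(o)>5:
            vx,vy,x0,y0=cv2.fitLine(far.astype(np.float32),cv2.DIST_HUBER,0,.001,.001).ravel()
            m=far.mean(0); s=np.sign(vx*m[0]+vy*m[1]); n=np.array([-vy,vx])*s
            oc=(o.min(0)+o.max(0))/2
            print(c,len(far),len(o),"dir",np.degrees(np.arctan2(vy*s,vx*s)).round(1),"from C",np.degrees(np.arctan2(m[1],m[0])).round(1),"line offs mm",(n@m*1000).round(1),"orange",(o.mean(0)+C).round(4),np.degrees(np.arctan2(*o.mean(0)[::-1])).round(1))
        else: print(c,len(far),len(o))
def arc(a0,a1,d,v=.05):
    n=max(1,int(np.ceil(abs(a1-a0)/np.radians(6))))
    for a in np.linspace(a0,a1,n+1)[1:]: move_l(arcpos(a,d),v,rot=down(a))
E
python3 - <<'E'
from h import *
measure()
a0=np.radians(14)
movep(arcpos(a0,.05,.14),down(a0)); move_l(arcpos(a0,.05),.1)
print(get_state()["clock"],get_state()["contact_force"])
print("touch",move_l(arcpos(a0,.012),.03,until_force=1.5))
s=get_state(); p=s["position"][:2]-C; t=np.array([-np.sin(a0),np.cos(a0)]); print("d at touch",p@t,s["contact_force"],s["clock"])
E
```

```text
scene 161 201 dir 13.1 from C 9.4 line offs mm -4.0 orange [ 0.554  -0.1247] -67.4
side 128 140 dir 13.8 from C 8.2 line offs mm -5.8 orange [ 0.5542 -0.1219] -66.9
wrist 306 75 dir 11.0 from C 11.3 line offs mm 0.4 orange [ 0.553  -0.1221] -67.4
8.8583 [-0.01466342  0.79068381  0.81242893]
touch False
d at touch 0.01218506757866237 [ 1.17515007  0.21849373 -0.32547222] 10.275
```

```bash
python3 - <<'E'
from h import *
measure()
f=grab_frame("scene"); save(f,"s1.png"); g=grab_frame("side"); save(g,"sd1.png")
a=cv2.resize(f["img"][130:290,190:350],(400,400)); b=cv2.resize(g["img"][150:310,200:360],(400,400))
cv2.imwrite("pics/c1.png",cv2.cvtColor(np.hstack([a,b]),cv2.COLOR_RGB2BGR))
E
```

```text
scene 149 202 dir 11.4 from C 9.7 line offs mm -1.8 orange [ 0.5542 -0.1247] -67.4
side 130 138 dir 13.1 from C 8.3 line offs mm -4.9 orange [ 0.5543 -0.1216] -66.9
wrist 1698 1957 dir 9.8 from C 11.2 line offs mm 1.4 orange [ 0.5533 -0.1238] -67.6
```

View pics/c1.png

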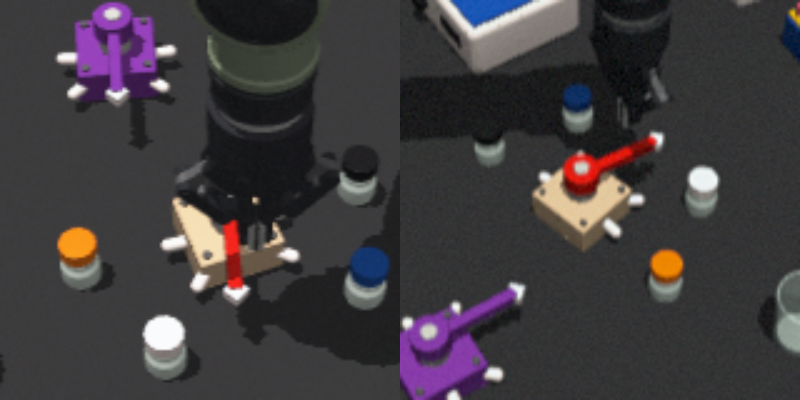

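The lever hasn't moved yet, and the fingertip at (258,235) sits just left of it. I'll sweep on and measure before the end.

```bash
python3 - <<'E'
from h import *
a0=np.radians(14); arc(a0,np.radians(-50),.012,.06)
s=get_state(); print(s["clock"],s["contact_force"],s["position"],s["q"].round(2))
measure()
f=grab_frame("wrist"); save(f,"w2.png")
E
```

```text
13.4583 [ 0.579981   -0.71006928 -0.28443984] [ 0.55533493 -0.04262352  0.06504143] [-0.21  0.46 -0.35  0.76  0.    0.66]
scene 147 201 dir 12.5 from C 9.3 line offs mm -3.6 orange [ 0.554  -0.1247] -67.4
side 11 139 dir -75.9 from C 4.0 line offs mm 32.3 orange [ 0.5542 -0.1217] -66.9
wrist 2139 440 dir 11.3 from C 11.5 line offs mm 0.2 orange [ 0.5477 -0.1114] -67.8
```

View pics/w2.png

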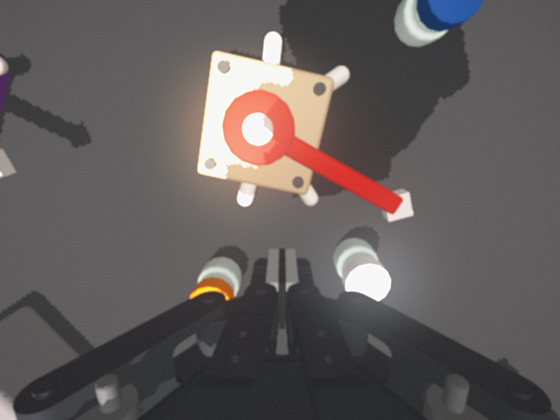

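The lever hasn't turned at all: in this wrist view it still runs from (258,128) to (400,205), while the fingertip is beyond it at (283,252). So the tip passed over it. I'll check the gripper state and where the tip really is in height.

```bash
python3 - <<'E'
from h import *
s=get_state(); print(s["finger_gap"],s["grasp_force"],s["position"],s["clock"])
out=[]
for c in("scene","side"):
    f=grab_frame(c); T=np.linalg.inv(cam(f)); im=f["img"].copy()
    for z,col in((.065,(255,0,255)),(.085,(0,255,0))):
        p=T[:3,:3]@np.array([*s["position"][:2],z])+T[:3,3]; u,v=f["fx"]*p[0]/p[2]+f["cx"],f["fy"]*p[1]/p[2]+f["cy"]
        print(c,z,u,v); x,y=int(u),int(v); im[y,x]=col
    out.append(cv2.resize(im[y-45:y+45,x-45:x+45],(400,400),interpolation=cv2.INTER_NEAREST))
cv2.imwrite("pics/c2.png",cv2.cvtColor(np.hstack(out),cv2.COLOR_RGB2BGR))
E
```

```text
-0.0018310029378684801 0.0 [ 0.55545594 -0.04263375  0.06502199] 13.6583
scene 0.065 257.06920306807206 228.10660031736933
scene 0.085 256.7464686112547 222.6935337465396
side 0.065 296.3609281919437 228.38399578735272
side 0.085 296.5930576726088 223.91927768701294
```

View pics/c2.png

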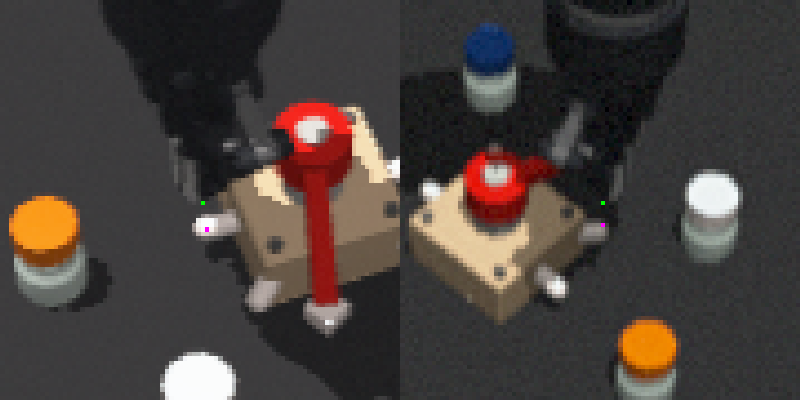

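In both crops the real fingertip sits just above the green mark, which is z 0.085, and not at the magenta 0.065. It appears in the left crop at (185,200) and in the right crop at (617,190). The physical tip is therefore about 20 mm above the reported TCP, so I'll lower to 0.046, which still clears the 40 mm block and the fittings. I'll then sweep again and check early that the lever turns.

```bash
sed -i 's/z=.065/z=.046/' h.py; python3 - <<'E'
from h import *
p=get_state()["position"]; move_l([p[0],p[1],.12],.15)
a0=np.radians(16)
movep(arcpos(a0,.035,.12),down(a0)); hit=move_l(arcpos(a0,.035),.1,until_force=6)
print("hit",hit,get_state()["position"],get_state()["clock"])
if not hit:
    arc(a0,a0,.02,.05); arc(a0,np.radians(-15),.012,.05)
    s=get_state(); print(s["clock"],s["contact_force"]); measure()
E
```

```text
hit False [0.55915504 0.0558491  0.04649123] 16.0917
18.35 [-0.05542868 -0.19011024  0.53795205]
scene 92 202 dir 10.9 from C 9.9 line offs mm -1.3 orange [ 0.5542 -0.1247] -67.4
side 78 137 dir 20.6 from C 7.5 line offs mm -10.8 orange [ 0.5542 -0.1215] -66.9
wrist 2368 1630 dir 11.3 from C 11.6 line offs mm 0.4 orange [ 0.5531 -0.1231] -67.5
```

```bash
python3 - <<'E'
from h import *
s=get_state(); print(s["finger_gap"],s["position"])
out=[]
for c in("scene","side"):
    f=grab_frame(c); T=np.linalg.inv(cam(f)); im=f["img"].copy()
    p=T[:3,:3]@s["position"]+T[:3,3]; x,y=int(f["fx"]*p[0]/p[2]+f["cx"]),int(f["fy"]*p[1]/p[2]+f["cy"]); im[y,x]=(255,0,255)
    out.append(cv2.resize(im[y-40:y+40,x-40:x+40],(400,400),interpolation=cv2.INTER_CUBIC))
o=np.hstack(out); o=np.clip(255*(o/255.)**.5,0,255).astype(np.uint8)
cv2.imwrite("pics/c3.png",cv2.cvtColor(o,cv2.COLOR_RGB2BGR))
E
```

```text
-0.001505191731854803 [ 0.5716326  -0.0031604   0.04597023]
```

View pics/c3.png

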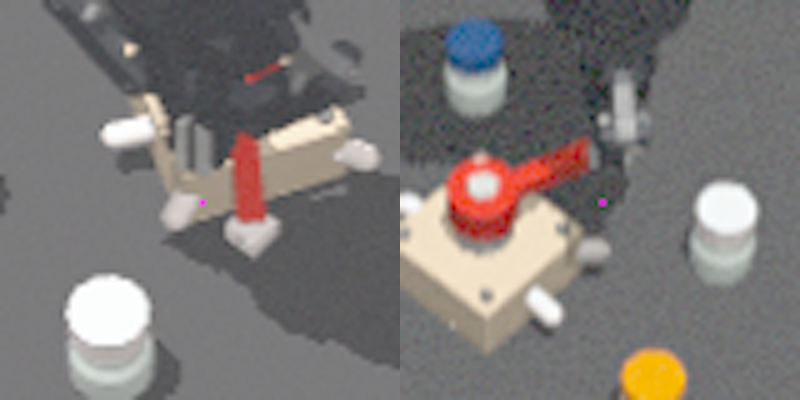

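```bash
python3 - <<'E'
from h import *
s=get_state(); P=[];x=[]
for c,(u,v) in(("scene",(195,172)),("side",(228,155))):
    f=grab_frame(c); T=np.linalg.inv(cam(f))
    p=T[:3,:3]@s["position"]+T[:3,3]; X,Y=int(f["fx"]*p[0]/p[2]+f["cx"]),int(f["fy"]*p[1]/p[2]+f["cy"])
    K=np.array([[f["fx"],0,f["cx"]],[0,f["fy"],f["cy"]],[0,0,1]]); P.append(K@T[:3]); x.append(np.array([[X-40+u/5-.5],[Y-40+v/5-.5]],float))
h=cv2.triangulatePoints(P[0],P[1],x[0],x[1]); q=(h[:3]/h[3]).ravel(); print("tip",q,"tcp",s["position"])
for Pi,xi in zip(P,x): r=Pi@np.append(q,1); print(r[:2]/r[2]-xi.ravel())
f=grab_frame("wrist"); im=f["img"]; save(f,"w3.png")
b=cv2.resize(im[150:350,180:380],(600,600)); cv2.imwrite("pics/c4.png",cv2.cvtColor(np.clip(255*(b/255.)**.6,0,255).astype(np.uint8),cv2.COLOR_RGB2BGR))
E
```

```text
tip [ 0.58243316 -0.00523086  0.08685454] tcp [ 0.57171787 -0.00325737  0.04600583]
[ 0.04717849 -0.03597152]
[0.03962065 0.02835924]
```

View pics/c4.png

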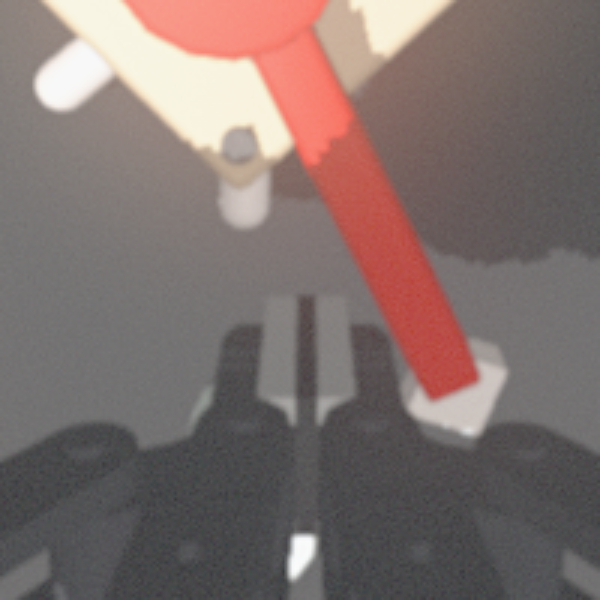

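This enlarged wrist view shows the fingers shut at about (305,295), left of the untouched lever. The triangulated tip is near z 0.087 with the TCP reported at 0.046, so the tip is really about 40 mm above the reported TCP. I'll go lower, guarded by force, and confirm contact before sweeping.

```bash
sed -i 's/z=.046/z=.024/' h.py; python3 - <<'E'
from h import *
p=get_state()["position"]; move_l([p[0],p[1],.07],.15)
a0=np.radians(16)
movep(arcpos(a0,.035,.07),down(a0)); hit=move_l(arcpos(a0,.035),.08,until_force=6)
s=get_state(); print("hit",hit,s["position"],s["clock"],s["contact_force"])
t=move_l(arcpos(a0,-.012),.03,until_force=1.2)
s=get_state(); tt=np.array([-np.sin(a0),np.cos(a0)]); print("touch",t,"d",(s["position"][:2]-C)@tt,s["contact_force"],s["clock"]); measure()
E
```

```text
hit False [0.55887331 0.05577385 0.0241147 ] 20.2833 [ 0.14495157 -0.55704981 -0.50441106]
touch True d 0.01200047866563808 [-0.57657848 -0.83958771  0.31256599] 21.15
scene 82 201 dir 6.0 from C 8.9 line offs mm 4.0 orange [ 0.554  -0.1247] -67.4
side 134 138 dir 12.6 from C 6.7 line offs mm -6.1 orange [ 0.5541 -0.1216] -66.9
wrist 2514 2184 dir 8.7 from C 10.0 line offs mm 1.1 orange [ 0.5505 -0.1131] -66.9
```

```bash
python3 - <<'E'
from h import *
arc(np.radians(10),np.radians(-12),.0195,.06)
s=get_state(); print(s["clock"],s["contact_force"]); 
st=get_state(); f=grab_frame("wrist"); red,_=masks(f["img"])
p=np.array([at_z(f,(u,v),.075,st)[:2] for v,u in np.argwhere(red)])-C; p=p[(np.hypot(*p.T)>.03)&(np.hypot(*p.T)<.12)]
a=np.degrees(np.arctan2(*p.mean(0)[::-1])); print("lever",a)
if a<-3:
    arc(np.radians(-12),np.radians(-58),.0195,.07)
    s=get_state(); print(s["clock"],s["contact_force"]); measure()
E
```

```text
22.45 [-0.07521674  0.71337611  0.72317268]
lever -11.135547403271229
24.5 [ 0.21809017  0.66547953 -1.00028501]
scene 101 201 dir -65.4 from C -52.8 line offs mm 13.5 orange [ 0.554  -0.1247] -67.4
side 124 140 dir -54.7 from C -59.8 line offs mm -5.6 orange [ 0.5542 -0.1219] -66.9
wrist 2415 57 dir -60.2 from C -57.4 line offs mm 2.5 orange [ 0.5389 -0.1279] -73.8
```

The lever now follows the finger and is at about -57.5°. I'll push to just short of the vial direction, back off, and measure from an unobstructed view.

```bash
python3 - <<'E'
from h import *
a=np.radians(-66); arc(np.radians(-58),a,.0195,.05)
print(get_state()["clock"])
move_l(arcpos(a,.035),.1); move_l(arcpos(a,.035,.10),.2); movep([.47,-.06,.2],down(0)); print(get_state()["clock"])
measure()
st=get_state(); f=grab_frame("wrist"); save(f,"w5.png")
for k,z in(("lever_hub",.081),("lever_tip",.068),("vial_orange",0)):
    for d in tip_of("wrist",k)[:2]: print(k,round(d["score"],2),np.round(d["centre"]),at_z(f,d["centre"],z,st)[:2].round(4))
E
```

```text
25.15
27.1167
scene 232 201 dir -69.8 from C -60.7 line offs mm 9.5 orange [ 0.554  -0.1247] -67.4
side 120 139 dir -64.5 from C -67.2 line offs mm -3.0 orange [ 0.554  -0.1215] -66.9
wrist 586 132 dir -67.0 from C -67.8 line offs mm -0.9 orange [ 0.5491 -0.1208] -68.8
lever_hub 0.94 [341. 225.] [0.5027 0.0042]
lever_hub 0.93 [193.   4.] [ 0.2988 -0.1358]
lever_tip 0.91 [252. 255.] [ 0.544 -0.093]
lever_tip 0.56 [226. 125.] [ 0.4003 -0.1157]
vial_orange 0.85 [233. 240.] [ 0.5538 -0.1266]
vial_orange 0.35 [473. 305.] [0.6566 0.2242]
```

View pics/w5.png

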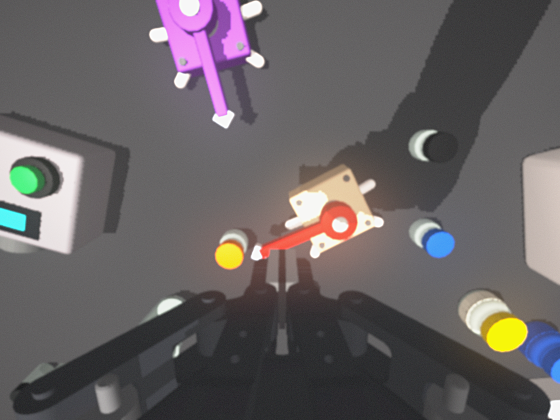

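In this view the lever, from hub (341,225) to tip (252,255), points at the orange cap at (230,255). Its direction is about -67.0 to -67.8°, against a vial bearing of about -67.3°, so the lever is set. Next I'll look closely at the green button.

```bash
python3 - <<'E'
from h import *
A=np.radians(-108)
movep([.44,-.31,.16],down(A)); st=get_state(); print(st["clock"],st["q"].round(2),st["position"])
f=grab_frame("wrist"); save(f,"w6.png")
h=cv2.cvtColor(f["img"],cv2.COLOR_RGB2HSV); 
for nm,m in(("green",(abs(h[...,0].astype(int)-65)<20)&(h[...,1]>120)&(h[...,2]>60)),("red",masks(f["img"])[0])):
    n,l,s,c=cv2.connectedComponentsWithStats(m.astype(np.uint8))
    for i in range(1,n):
        if s[i,4]>60: print(nm,s[i],c[i].round(),[at_z(f,c[i],z,st)[:2].round(4) for z in(.08,)])
for k in("start_button_top","stop_button_top"):
    for d in tip_of("wrist",k)[:2]: print(k,round(d["score"],2),np.round(d["centre"]),at_z(f,d["centre"],.08,st)[:2].round(4))
E
```

```text
28.7417 [-0.75  0.33 -0.28  0.96  0.    1.13] [ 0.44012296 -0.30956328  0.16006657]
green [282 195  30  30 533] [295. 210.] [array([ 0.4505, -0.3172])]
start_button_top 0.65 [296. 210.] [ 0.4513 -0.3176]
```

View pics/w6.png

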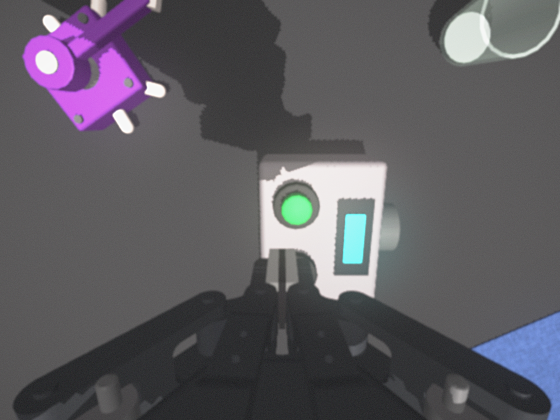

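The green button is at pixel (296,210), which gives (0.451, -0.317). Its apparent size puts it near z 0.08, and both wrist views agree. The red button is 70 mm further back, along the tool's -x direction. I'll press straight down, guarded by force.

```bash
python3 - <<'E'
from h import *
G=[.451,-.317]
movep([*G,.075],down(np.radians(-108))); s=get_state(); print(s["clock"],s["contact_force"])
h1=move_l([*G,.02],.03,until_force=2.5); s1=get_state(); print("touch",h1,s1["position"],s1["contact_force"],s1["clock"])
if h1:
    h2=move_l([*G,s1["position"][2]-.012],.015,until_force=12); s2=get_state(); print("press",h2,s2["position"],s2["contact_force"],s2["clock"])
    f=grab_frame("side"); save(f,"p1.png"); g=grab_frame("scene")
    a=cv2.resize(g["img"][130:240,80:190],(400,400)); b=cv2.resize(f["img"][290:400,250:360],(400,400))
    cv2.imwrite("pics/c6.png",cv2.cvtColor(np.clip(255*(np.hstack([a,b])/255.)**.6,0,255).astype(np.uint8),cv2.COLOR_RGB2BGR))
E
```

```text
29.325 [ 0.77366923 -0.51673244 -0.28946995]
touch True [ 0.45083756 -0.31690772  0.05039176] [1.26075411e+00 9.98221778e-04 4.11031079e+00] 30.275
press True [ 0.45090383 -0.31694674  0.04895978] [-0.88305206 -0.17861482  6.37814404] 30.6583
```

View pics/c6.png

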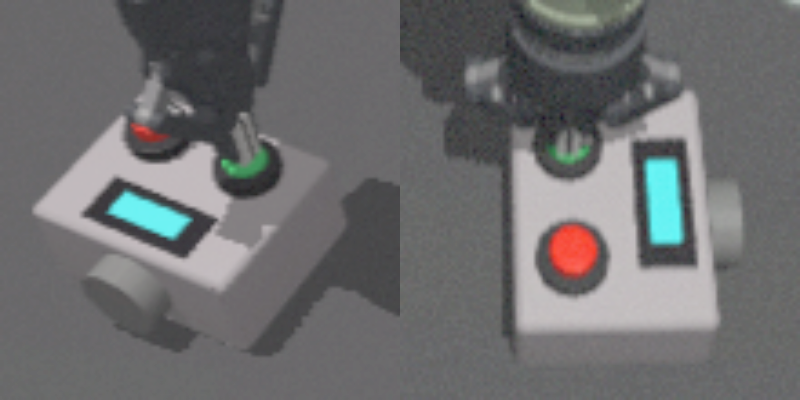

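The fingertips are on the green button, at left (245,160) and right (568,150), and red is clear. The settled force of 6 N leaves full travel uncertain, so I'll press a little harder and watch the position against the force, then release.

```bash
python3 - <<'E'
from h import *
for k in range(8):
    s=get_state(); p=s["position"]; print(p[2].round(4),s["contact_force"][2].round(1),s["clock"])
    if s["contact_force"][2]>18: break
    move_l([.451,-.317,p[2]-.003],.01)
sleep(.2); s=get_state(); print(s["position"][2].round(4),s["contact_force"].round(1))
move_l([.451,-.317,.12],.12); print(get_state()["clock"])
movep([.40,-.20,.28],down(0)); sleep(.2); measure(); print(get_state()["clock"])
g=grab_frame("scene"); save(g,"end.png")
E
```

```text
0.0489 6.5 30.7583
0.0486 25.2 31.175
0.0486 [-5.8  5.1 25.8]
32.1417
scene 233 202 dir -71.5 from C -60.7 line offs mm 11.3 orange [ 0.5542 -0.1247] -67.4
side 116 139 dir -64.1 from C -67.2 line offs mm -3.4 orange [ 0.5542 -0.1217] -66.9
wrist 423 97 dir -63.9 from C -68.7 line offs mm -5.3 orange [ 0.5497 -0.1237] -69.0
34.05
```

View pics/end.png

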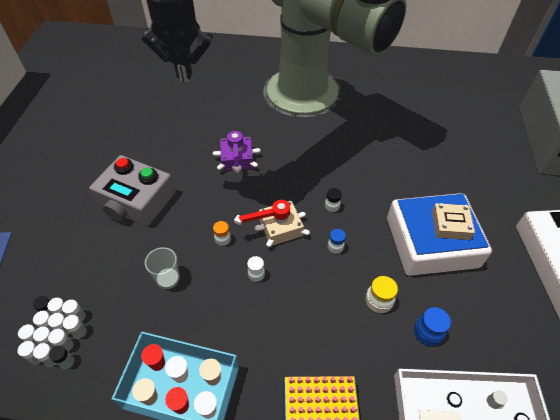

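The button hit its hard stop (25 N with no further travel), sprang back, and everything is standing. I'll do one last independent check of the lever bearing before handing in.

```bash
python3 - <<'E'
from h import *
for c in("scene","side"):
    f=grab_frame(c); r={}
    for k,z in(("lever_hub",.081),("lever_tip",.068),("valve",0),("vial_orange",0)):
        L=[at_z(f,d["centre"],z)[:2] for d in tip_of(c,k)]
        L=[p for p in L if np.linalg.norm(p-(C+[.03,-.06]))<.11]
        if L: r[k]=L[0]
    ang=lambda p:np.degrees(np.arctan2(p[1]-C[1],p[0]-C[0])).round(1)
    print(c,{k:(v.round(4),ang(v)) for k,v in r.items()})
    # white tip by brightness near the expected place
    h=cv2.cvtColor(f["img"],cv2.COLOR_RGB2HSV); w=(h[...,1]<40)&(h[...,2]>150)
    q=[at_z(f,(u,v),.07)[:2] for v,u in np.argwhere(w)]; q=np.array([p for p in q if np.linalg.norm(p-(C+.1*np.array([.39,-.92])))<.02])
    if len(q): print(" tip blob",len(q),q.mean(0).round(4),ang(q.mean(0)))
E
```

```text
scene {'lever_hub': (array([0.5059, 0.0009]), np.float64(-23.2)), 'lever_tip': (array([ 0.5501, -0.0912]), np.float64(-62.5)), 'valve': (array([ 5.045e-01, -1.000e-04]), np.float64(-40.8)), 'vial_orange': (array([ 0.5529, -0.1251]), np.float64(-68.0))}
 tip blob 28 [ 0.5399 -0.0888] -67.0
side {'lever_hub': (array([0.4971, 0.0056]), np.float64(146.1)), 'lever_tip': (array([ 0.5448, -0.0814]), np.float64(-62.6)), 'valve': (array([0.5082, 0.0079]), np.float64(34.6)), 'vial_orange': (array([ 0.554, -0.122]), np.float64(-67.0))}
 tip blob 24 [ 0.5416 -0.0855] -65.4
```

The lever is at about -66° and the vial bears about -67°, which agree within the measuring error. I'm handing in.

```bash
python3 -c "
from cell import *
print(sign_off())"
```

```text
the job is handed in; nothing more can be done
None
```

The job is handed in: the lever points at the orange-capped vial to within about 1–2°, green was then pressed to its stop and released, red was not pressed, and nothing loose was seen to have moved.

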